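# Nudge a tool plate onto its locating pins

## Task

The aluminium tool plate lies loose on the raised ledge of the lathe's cross-slide sub-plate. Push it with the fingertips, never lifting it, back against the fence and along towards the two locating pins until both its holes drop over the pins and it lies flat, fully down on the bed. Leave the collet, oil bottle, wrench and screwdriver alone, and finish clear of everything.

Things in the scene. Friction and masses are not known exactly. Their poses are not given: they have to be found in the camera images.
- subplate: Fixed dark steel sub-plate lying on the table; place and yaw vary. Origin at table height, exactly under the seated plate's centre. Axes: x away from the robot (to the fence), y left (to the ledge), z up. Its bed: top 15 mm above the origin, x -87 to +63 mm, y -160 to +210 mm. Two upright pins stand on the bed, right of the ledge.
- ledge_end (a point): Point on the top edge of the raised ledge's right-hand end, at sub-plate x 0, y +63 mm, 23 mm above the table. The flat ledge runs from here to y +210 mm, x -82 to +55.5 mm; at this end it steps plainly down 8 mm to the bed.
- fence_mid (a point): Point at the top of the fence's face, at sub-plate x +55.5, y +67.5 mm, 45 mm above the table. The fence is an upright steel strip along y (y -75 to +210 mm) at the far side, 7.5 mm thick; its flat face looks towards the robot.
- pin_near (a point): Centre of the tip of the pin nearer the robot, 22.5 mm above the sub-plate's origin (0.5 mm below the ledge's top), at x -35, y +20 mm of the sub-plate. Steel, diameter 14 mm, 7.5 mm tall, upper 2.5 mm tapered to diameter 9 mm.
- pin_far (a point): The same for the pin nearer the fence, at x +35, y +20 mm of the sub-plate.
- plate: Flat aluminium plate, 110 (its x) by 120 (its y) by 16 mm thick, 0.4 to 0.75 kg, on oiled steel (friction 0.25). Origin: centre of underside; axes as the sub-plate's. Starts flat on the ledge (origin 23 mm up), 20 to 45 mm short of the fence, yaw up to 0.2 rad. Pushed right, it tips 5 degrees on the pins, then falls 8 mm onto the bed (origin 15 mm up, 0.5 mm off the fence), stopped by the pins.
- hole_near (a point): Centre, on the underside, of the plate's through hole nearer the robot: x -35, y +20 mm of the plate, diameter 18 mm.
- hole_far (a point): The same for the hole nearer the fence: x +35, y +20 mm of the plate, diameter 18 mm.
- collet: Bystander: loose steel lathe collet, standing on the bed at its right-hand end, beyond the place of the plate; diameter 34 mm, 46 mm tall, origin at its foot.
- oiler: Bystander: loose oil bottle standing on the table beyond the fence; diameter 48 mm, 130 mm tall, origin at its foot.
- wrench: Bystander: loose steel wrench lying flat on the table beyond the fence, long way about parallel to it.
- driver: Bystander: loose screwdriver lying on the table on the robot's side of the sub-plate, right of the pins.
Not all that is in view belongs to the job. Of the things shaped like the plate, the aluminium one is meant.

How it is judged:
By the outcome, as a careful person would: the job done as asked, in the order asked, and still so for the second after the job is handed in, with the robot touching nothing.
It also fails if it takes over 51 s, if anything falls off the work surface, if the arm or the gripper's body presses on something with over 40 N, if the wrist force passes 120 N, or if a joint passes its speed limit or range.

## Robot

A 7-joint arm with a two-finger parallel gripper is mounted at the origin on the work surface. World frame = base frame: x ahead of the robot, y to its left, z up, the work surface at z = 0. Lengths are in m, angles in rad, forces in N, time in s.
With the tool pointing down it reaches from about 0.4 to 0.85 m from the base axis. Payload 10.4 kg.
Tool frame: the origin (TCP) lies midway between the tips of the shut fingers; the grasp point (between the pads) lies 19 mm behind it; z points along the fingers, y is the direction in which the jaws open and shut (so a half turn about z gives the same grasp; the last joint's range is limited). The gripper opens to 85 mm and grips with 20 to 120 N. Pads are 22 mm wide; open, the fingers measure 114 mm over their backs; the gripper's body (76 mm by 85 mm) begins 54 mm behind the grasp point. The pads swing forward as they close: fully open they stand 13 mm farther back than shut.
Start: joints at [1.243, 0.332, -0.065, 1.46, 0.022, 1.35, -0.088], TCP at [0.188, -0.596, 0.231] pointing down, gripper open.
Joint ranges: [-2.6, 2.6], [-0.5, 2.12], [-1.47, 1.34], [0.16, 2.42], [-1.27, 4.41], [0.06, 2.06], [-2.6, 2.6]. Speed limits (rad/s): [2.22, 2.22, 2.79, 2.79, 3.14, 3.14, 3.14].

## Interface

Orientations are given as a unit quaternion [x, y, z, w].
In Python, from workcell import manip, viewer gives the robot as it stands.
- The arm moves only by the tool move_arm, never from a script. Its argument "deltas" is a list of rows, each a list of 7 numbers: the shift along the tool's x, y, z in m, then the turn, a rotation vector about the tool's x, y, z in degrees, then the opening, from -1 (shut) to 1 (fully open). In form: [[dx, dy, dz, wx, wy, wz, gripper], ...]. A call has 1 to 10 rows; each row shifts and turns the commanded pose from where the row before left it, along the tool's axes as they then stand; what a row does not reach is not made up. A row lasts 1/8 s, in which the tool goes at most 62.5 mm and 10.7 degrees, less where a joint would pass 70% of its speed; a pose out of reach is approached as far as the arm can. A call with a gripper value outside its range is refused whole. The fingers move at their own pace and stop on an object; "force" is the grip in N (left out, the last holds). Time passes only in rows, so rows that do not move let the fingers close. It gives the time, the measured TCP pose, the force and the opening at its end, in the units of the state.
- manip.get_obs(): the state, without advancing time (a new reading comes with each control period).
- viewer.camera(name): name is "scene" or "top" or "wrist"; returns (picture, depth): 420x560x3 uint8, red, green, blue; 420x560 float32, m along the optical axis (not along the pixel's ray), 0 where there is no reading.
- viewer.calibration(name): a dict with "fx", "fy", "cx", "cy" (pixels), "dist" ([k1, k2, p1, p2, k3] as OpenCV has them; the pictures are not rectified), "R" (3x3) and "t" (3): a world point X has camera coordinates R X + t; the wrist camera has in their place "T_tool_cam" (4x4, takes a point from camera to tool coordinates, whose origin is the TCP and whose axes are the flange's). Camera axes: x right, y down, z forward; pixel columns grow to the right and rows downward; lengths in m; the calibration is good to about 2 mm. A picture is of the moment at which its call begins: read the wrist's pose just before it. calibration takes no time and is no camera call.
- manip.hand_in(): hands the job in, once; it reports no verdict.
The state is a dict: "clock": time; "joint_pos": joint angles; "joint_velocities": joint speeds; "tau": joint torques, N m; "position": TCP position; "ee_rot": TCP orientation; "ft_force": force on the tool from outside, world axes, zero at the start; "torque": the same for the moment, N m; "grip_width": opening from 0.0 (shut) to 1.0 (fully open).
Only numpy, scipy, OpenCV 4.12 (cv2) and the standard library are available. Lean on these libraries where they do the work, as an engineer would, in place of code of your own. Each camera call takes 0.05 s, during which the arm holds its last target.

## Working session

There is one attempt and no reset: what is moved stays moved. The work goes in short steps, Python scripts to look and compute and a tool call to move; the robot and the scene stay as the last step left them, time stands still between calls to the robot, and variables do not carry over. Pictures are saved under pics/ and viewed, and the job is handed in when it is done.

Besides the shell and the picture viewer there is one more tool, called after "Request:" by a JSON object that holds its "method" and its "body", one argument or row to a line. move_arm: Moves the arm, as the interface text tells. Its arguments: {"type":"object","properties":{"deltas":{"type":"array"},"force":{"type":"number"}},"required":["deltas"]}

```bash
mkdir -p pics; cat > h.py <<'E'
from workcell import manip, viewer
import numpy as np, cv2
def shot(n,tag):
    p,d=viewer.camera(n); cv2.imwrite(f'pics/{tag}.png',p[:,:,::-1]); np.save(f'pics/{tag}.npy',d); return p,d
E
python3 - <<'E'
from h import *
o=manip.get_obs(); print(o['clock'],o['position'],o['ee_rot'],o['grip_width'])
for n in('scene','top'):
    shot(n,n+'0'); c=viewer.calibration(n); print(n,c)
print(viewer.calibration('wrist'))
E
```

```text
0.0 [ 0.18745108 -0.59583735  0.23051507] [ 9.88408446e-01  1.51816468e-01 -1.37685139e-04 -6.97049151e-04] 0.9995659722010694
scene {'fx': 409.86681003460876, 'fy': 409.86681003460876, 'cx': 280.7922754653894, 'cy': 210.37750887461706, 'dist': array([-0.05659632,  0.        ,  0.        ,  0.        ,  0.        ]), 'R': array([[ 0.12042893,  0.99256781,  0.01749354],
       [ 0.59177029, -0.057629  , -0.80404404],
       [-0.79706009,  0.10718232, -0.59431234]]), 't': array([-0.06899043, -0.27823171,  1.40470755])}
top {'fx': 404.4669285341554, 'fy': 404.4669285341554, 'cx': 281.13373830551103, 'cy': 210.05170680773108, 'dist': array([-0.11293455,  0.        ,  0.        ,  0.        ,  0.        ]), 'R': array([[ 0.00578045, -0.99995507,  0.00751352],
       [-0.99799807, -0.00624203, -0.06293554],
       [ 0.06297962, -0.00713469, -0.99798931]]), 't': array([-0.00450521,  0.54939562,  0.98650651])}
{'fx': 351.43772093411934, 'fy': 351.43772093411934, 'cx': 286.2099963958521, 'cy': 211.56924884043153, 'dist': array([0.00835751, 0.        , 0.        , 0.        , 0.        ]), 'T_tool_cam': array([[-1.38520142e-06, -9.64793126e-01, -2.63009931e-01,
         6.71482355e-02],
       [ 9.99999711e-01, -2.01378829e-04,  7.33446480e-04,
        -5.89900364e-04],
       [-7.60588754e-04, -2.63009854e-01,  9.64792847e-01,
        -1.41999543e-01],
       [ 0.00000000e+00,  0.00000000e+00,  0.00000000e+00,
         1.00000000e+00]])}
```

View pics/scene0.png

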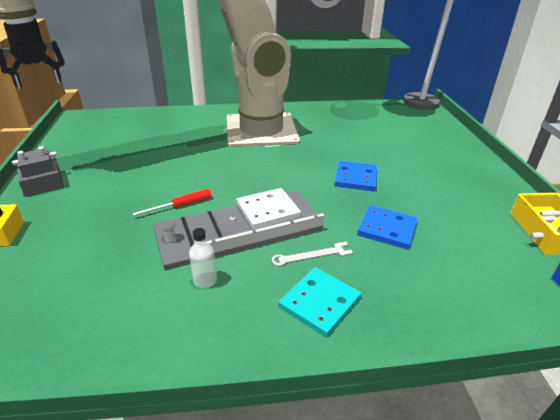

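View pics/top0.png

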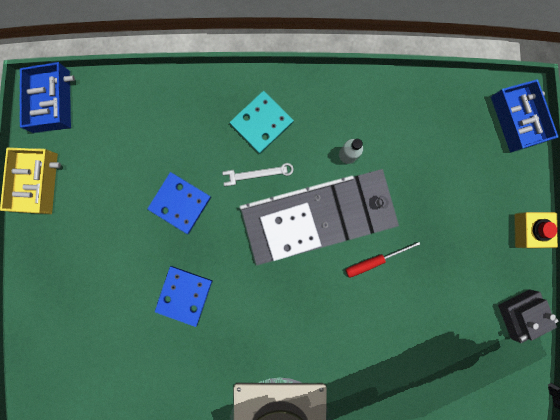

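The top view shows the sub-plate around (320,215) and the silver plate at about (290,231). The collet is at (377,202), the bottle at (352,150), the wrench at (260,175) and the driver at (380,262). I'll enlarge it.

```bash
python3 - <<'E'
import cv2
a=cv2.imread('pics/top0.png')[160:275,230:410]
cv2.imwrite('pics/top0c.png',cv2.resize(a,None,fx=4.4,fy=4.4,interpolation=cv2.INTER_CUBIC))
E
```

```text
(no output)
```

View pics/top0c.png

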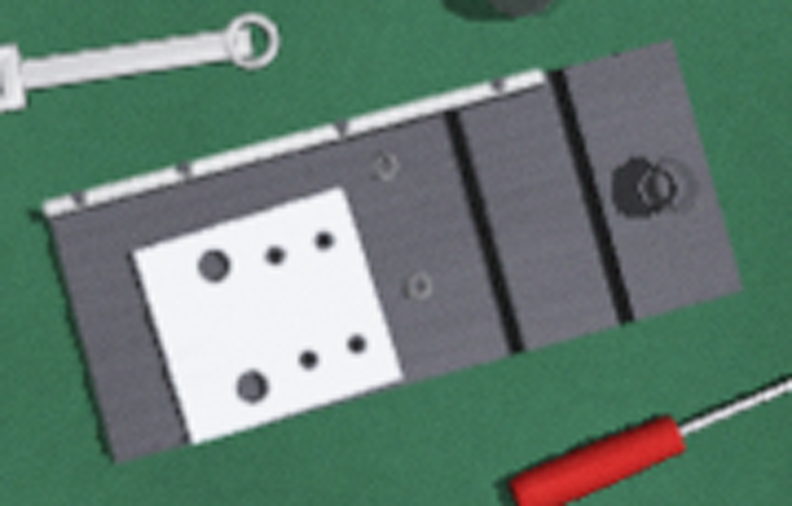

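The crop shows pin tips at (386,165) and (420,286), and large holes at (213,265) and (252,386). The plate corners are at (133,252), (342,188), (402,380) and (190,443). The fence's top front edge runs from (47,215) to (545,83).

```bash
cat >> h.py <<'E'
def w(n,uv,z):
    c=viewer.calibration(n); K=np.array([[c['fx'],0,c['cx']],[0,c['fy'],c['cy']],[0,0,1]])
    q=cv2.undistortPoints(np.array(uv,float).reshape(-1,1,2),K,c['dist']).reshape(-1,2)
    r=np.c_[q,np.ones(len(q))]@c['R']; o=-c['R'].T@c['t']
    return o+r*((z-o[2])/r[:,2])[:,None]
def px(n,X):
    c=viewer.calibration(n); K=np.array([[c['fx'],0,c['cx']],[0,c['fy'],c['cy']],[0,0,1]])
    return cv2.projectPoints(np.array(X,float).reshape(-1,1,3),cv2.Rodrigues(c['R'])[0],c['t'],K,c['dist'])[0].reshape(-1,2)
E
python3 - <<'E'
from h import *
f=lambda l:np.array(l,float)/4.4+[230,160]-0.39
pins=w('top',f([(386,165),(420,286)]),.0225)
holes=w('top',f([(213,265),(252,386)]),.039)
cor=w('top',f([(133,252),(342,188),(402,380),(190,443)]),.039)
fen=w('top',f([(47,215),(545,83)]),.045)
for n,v in dict(pins=pins,holes=holes,cor=cor,fen=fen).items(): print(n,v[:,:2].round(4).tolist())
dd=lambda a,b:np.linalg.norm(a-b)
print('pin d',dd(*pins),'hole d',dd(*holes),[dd(cor[i],cor[(i+1)%4]) for i in range(4)])
print(dd(*fen))
def yaw(v): return np.arctan2(v[1],v[0])
print('yaw pins',yaw(pins[0]-pins[1]),'fence',yaw(fen[0]-fen[1])-np.pi/2,'holes',yaw(holes[0]-holes[1]),'plate',[yaw(cor[0]-cor[3]),yaw(cor[1]-cor[2]),yaw(cor[0]-cor[1])-np.pi/2,yaw(cor[3]-cor[2])-np.pi/2])
d=np.load('pics/top0.npy')
c=viewer.calibration('top')
for nm,u,v in [('plate',289,232),('bed',340,208),('ledge',252,235)]:
    z=d[v,u]; q=np.array([(u-c['cx'])/c['fx'],(v-c['cy'])/c['fy'],1])*z; print(nm,c['R'].T@(q-c['t']))
E
```

```text
pins [[0.5818, -0.0907], [0.5137, -0.1098]]
holes [[0.5242, 0.0064], [0.4578, -0.0155]]
cor [[0.5311, 0.0505], [0.5673, -0.0647], [0.4615, -0.098], [0.4264, 0.0184]]
fen [[0.5509, 0.0976], [0.6259, -0.177]]
pin d 0.07067714866647525 hole d 0.06987856386848594 [np.float64(0.1207496532951439), np.float64(0.11087296230301624), np.float64(0.12156073847082106), np.float64(0.10950047960897821)]
0.2847306828115212
yaw pins 0.2742789788002498 fence 0.2668362404372999 holes 0.3177167985523416 plate [np.float64(0.29779802075051764), np.float64(0.3051189004041296), np.float64(0.30389543166726307), np.float64(0.2925886188187852)]
plate [ 0.4949484  -0.02041736  0.03799213]
bed [ 0.55574386 -0.14815535  0.01288553]
ledge [0.48718793 0.0698984  0.02559968]
```

```bash
cat >> h.py <<'E'
from scipy.spatial.transform import Rotation as Ro
YAW=.269; ORG=np.array([.5531,-.1196,0])
RS=Ro.from_euler('z',YAW)
def s2w(p): return ORG+RS.apply(p)
def w2s(p): return RS.inv().apply(np.array(p)-ORG)
def to(p,tx):  # target TCP in sub frame (m), tool x heading in sub frame (rad), pointing down
    o=manip.get_obs(); R=Ro.from_quat(o['ee_rot']); T=RS*Ro.from_euler('z',tx)*Ro.from_euler('x',np.pi)
    rv=(R.inv()*T).as_rotvec(degrees=True)
    dw=s2w(p)-o['position']
    print('t',o['clock'],'sub pos mm',(w2s(o['position'])*1e3).round(1),'F',RS.inv().apply(o['ft_force']).round(1),'grip',round(o['grip_width'],2))
    print(' turn deg',rv.round(2),' shift (tool axes after turn) mm',(T.inv().apply(dw)*1e3).round(1), 'in present axes',(R.inv().apply(dw)*1e3).round(1))
E
python3 -c "
from h import *
to([-.118,.105,.1],0)"
```

```text
t 0.1 sub pos mm [-479.1 -362.   230.6] F [-0.2 -0.7 -0.8] grip 1.0
 turn deg [-0.07  0.    2.05]  shift (tool axes after turn) mm [ 361.1 -467.   130.6] in present axes [ 377.6 -453.6  131.2]
```

Request:
{"method": "move_arm", "body": {
  "deltas": [
    [0,0,0,0,0,2.05,1],
    [0.03,-0.039,0,0,0,0,1],
    [0.03,-0.039,0,0,0,0,1],
    [0.03,-0.039,0,0,0,0,1],
    [0.03,-0.039,0,0,0,0,1],
    [0.03,-0.039,0,0,0,0,1],
    [0.03,-0.039,0,0,0,0,1],
    [0.03,-0.039,0,0,0,0,1],
    [0.03,-0.039,0,0,0,0,1],
    [0.03,-0.039,0,0,0,0,1]
  ]
}}

```text
clock: 1.35
position: [0.3549, -0.1845, 0.2314]
ee_rot: [0.991, 0.133, 0.0, 0.0]
ft_force: [0.8, 0.2, 0.4]
grip_width: 1.003
```

```bash
python3 -c "
from h import *
to([-.118,.105,.1],0)"
```

```text
t 1.35 sub pos mm [-208.3   -9.9  231.4] F [0.8 0.  0.4] grip 1.0
 turn deg [ 0.04 -0.01 -0.09]  shift (tool axes after turn) mm [  90.3 -114.9  131.4] in present axes [  90.1 -115.2  131.4]
```

Request:
{"method": "move_arm", "body": {
  "deltas": [
    [0.022,-0.029,0.02,0,0,0,1],
    [0.022,-0.029,0.02,0,0,0,1],
    [0.022,-0.029,0.02,0,0,0,1],
    [0.024,-0.028,0.03,0,0,0,1],
    [0,0,0.041,0,0,0,1],
    [0,0,0,0,0,0,1]
  ]
}}

```text
clock: 2.1
position: [0.4088, -0.0507, 0.0984]
ee_rot: [0.991, 0.134, -0.002, -0.001]
ft_force: [-0.0, -0.2, 0.1]
grip_width: 1.001
```

```bash
python3 -c "
from h import *
to([-.118,.105,.1],0)
to([-.118,.105,.0145],0)
shot('wrist','w1');shot('top','t1')"
```

```text
t 2.1 sub pos mm [-120.8  104.7   98.4] F [-0.1 -0.2  0.1] grip 1.0
 turn deg [-0.17  0.25 -0.01]  shift (tool axes after turn) mm [ 2.8 -0.3 -1.6] in present axes [ 2.8 -0.3 -1.6]
t 2.1 sub pos mm [-120.8  104.7   98.4] F [-0.1 -0.2  0.1] grip 1.0
 turn deg [-0.17  0.25 -0.01]  shift (tool axes after turn) mm [ 2.8 -0.3 83.9] in present axes [ 3.2 -0.  83.9]
```

View pics/w1.png

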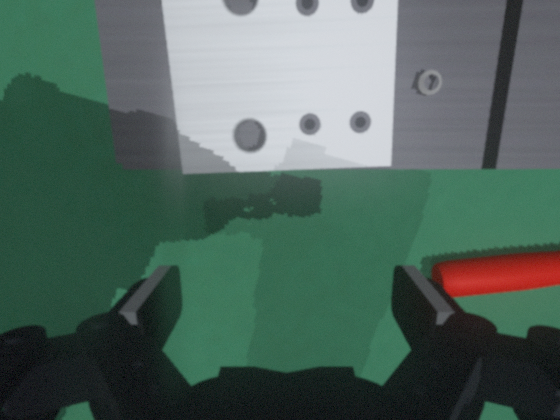

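The wrist view shows both fingers short of the plate's near edge (row 170), which spans columns 180–390. The driver, from column 435 on, is clear of the right finger. I'll descend.

Request:
{"method": "move_arm", "body": {
  "deltas": [
    [0.001,0,0.042,0,0,0,1],
    [0.001,0,0.042,0,0,0,1],
    [0,0,0,0,0,0,1]
  ]
}}

```text
clock: 2.58
position: [0.4118, -0.051, 0.0159]
ee_rot: [0.991, 0.134, -0.001, -0.001]
ft_force: [-0.1, 1.1, 0.4]
grip_width: 0.999
```

```bash
python3 -c "
from h import *
to([-.066,.105,.0145],0)
shot('scene','s2');shot('wrist','w2')
a=cv2.imread('pics/s2.png')[150:290,140:340]
cv2.imwrite('pics/s2c.png',cv2.resize(a,None,fx=4,fy=4,interpolation=cv2.INTER_CUBIC))"
```

```text
t 2.575 sub pos mm [-118.   103.7   15.9] F [0.2 1.1 0.4] grip 1.0
 turn deg [-0.09  0.14 -0.06]  shift (tool axes after turn) mm [52.  -1.3  1.4] in present axes [52.  -1.4  1.3]
```

View pics/s2c.png

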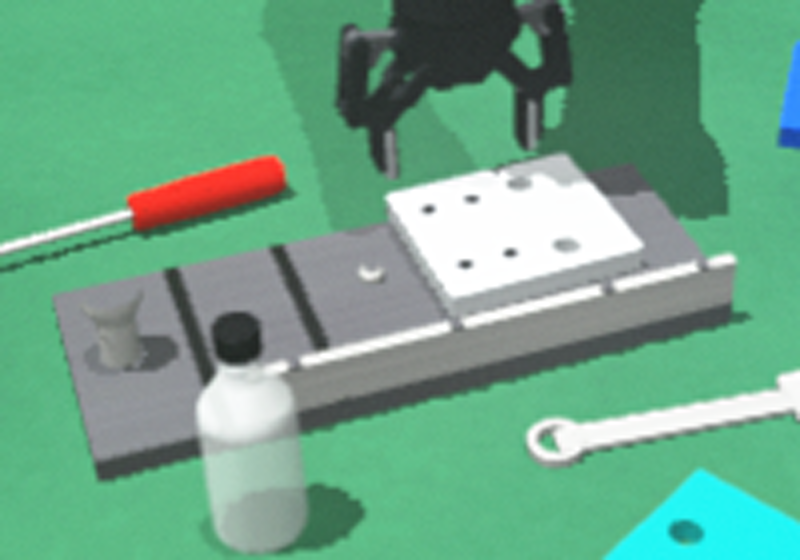

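View pics/w2.png

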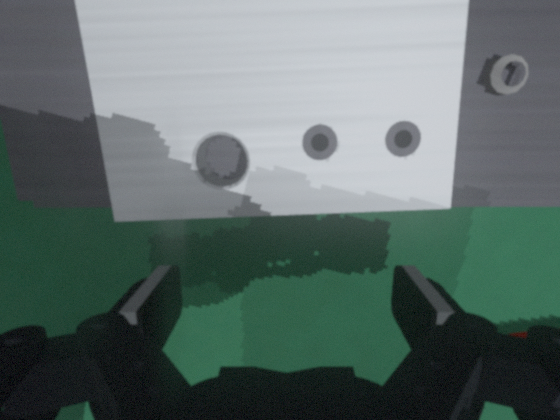

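```bash
python3 -c "
from h import *
for z in (.016,.029): print(z,(px('scene',[s2w([-.118+.011,.104-.05,z]),s2w([-.107,.104+.05,z])])-[140,150])*4)
d=np.load('pics/w2.npy'); print(d[270:300:8,400:425:6], d[270:300:8,160:180:6])
"
```

```text
0.016 [[387.10624801 197.63222808]
 [533.99216987 166.27277097]]
0.029 [[386.15521125 180.67965029]
 [534.13270005 149.58902868]]
[[0.1327465  0.13152796 0.1299638  0.13073073 0.17377137]
 [0.13346928 0.12457395 0.12301147 0.12419584 0.1243122 ]
 [0.13227068 0.12544437 0.12014809 0.11851095 0.11764675]
 [0.13290527 0.12416791 0.11907532 0.11408771 0.11337824]] [[0.13168581 0.12944943 0.13065821 0.13898437]
 [0.12418569 0.12459266 0.1307931  0.13802311]
 [0.11793014 0.12430081 0.13031092 0.1388982 ]
 [0.11930405 0.12494715 0.13130628 0.1387112 ]]
```

Request:
{"method": "move_arm", "body": {
  "deltas": [
    [0.01,-0.001,0.0015,0,0,0,1],
    [0.008,0,0,0,0,0,1],
    [0.005,0,0,0,0,0,1],
    [0.005,0,0,0,0,0,1],
    [0.005,0,0,0,0,0,1],
    [0.005,0,0,0,0,0,1],
    [0.005,0,0,0,0,0,1],
    [0.003,0,0,0,0,0,1],
    [0.002,0,0,0,0,0,1],
    [0,0,0,0,0,0,1]
  ]
}}

```text
clock: 3.92
position: [0.4591, -0.0369, 0.0149]
ee_rot: [0.991, 0.134, 0.0, -0.0]
ft_force: [-0.0, 1.1, -0.9]
grip_width: 1.0
```

```bash
python3 -c "
from h import *
to([-.066,.105,.0145],0)
shot('top','t3');shot('wrist','w3')
a=cv2.imread('pics/t3.png')[160:275,230:410]
cv2.imwrite('pics/t3c.png',cv2.resize(a,None,fx=4.4,fy=4.4,interpolation=cv2.INTER_CUBIC))"
```

```text
t 3.925 sub pos mm [-68.7 104.7  14.9] F [ 0.3  1.1 -0.9] grip 1.0
 turn deg [ 0.   -0.04  0.  ]  shift (tool axes after turn) mm [ 2.7 -0.3  0.4] in present axes [ 2.7 -0.3  0.4]
```

View pics/t3c.png

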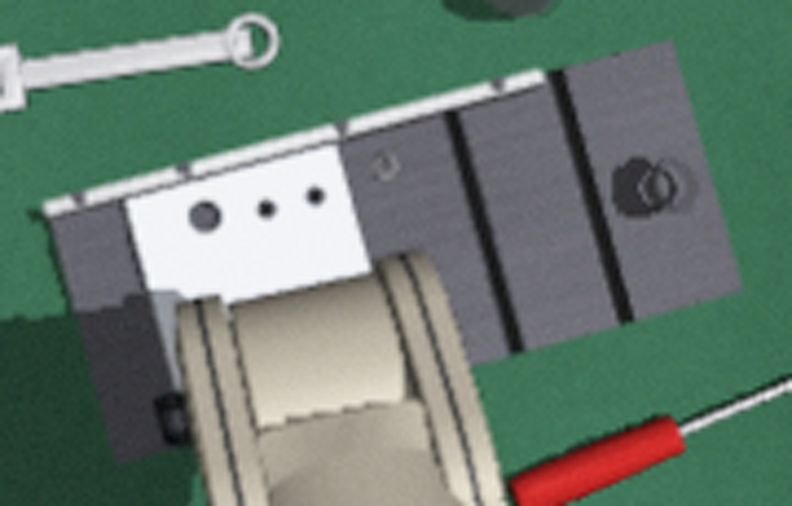

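View pics/w3.png

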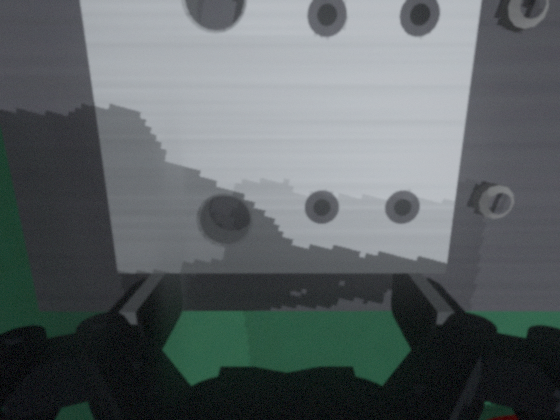

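The plate is nearly at the fence, with a thin gap along crop row ~150–200. I'll close it gently and watch the force.

Request:
{"method": "move_arm", "body": {
  "deltas": [
    [0.002,0,0,0,0,0,1],
    [0.001,0,0,0,0,0,1],
    [0,0,0,0,0,0,1]
  ]
}}

```text
clock: 4.4
position: [0.4615, -0.0363, 0.0148]
ee_rot: [0.991, 0.134, -0.0, 0.0]
ft_force: [-2.4, -0.9, 0.8]
grip_width: 1.001
```

Request:
{"method": "move_arm", "body": {
  "deltas": [
    [0.001,0,0,0,0,0,1],
    [0.001,0,0,0,0,0,1],
    [0,0,0,0,0,0,1]
  ]
}}

```text
clock: 4.78
position: [0.4615, -0.0362, 0.0142]
ee_rot: [0.991, 0.134, -0.002, 0.0]
ft_force: [-10.4, -2.5, 5.7]
grip_width: 0.995
```

```bash
python3 -c "
from h import *
o=manip.get_obs();print(o['joint_pos'].round(2))
to([-.1,.105,.0145],0)
to([-.0,.200,.12],-np.pi/2)
"
```

```text
[ 0.59  0.31 -0.67  2.06  0.26  0.85 -1.53]
t 4.775 sub pos mm [-66.1 104.7  14.2] F [-10.7   0.3   5.7] grip 0.99
 turn deg [-0.01  0.25 -0.01]  shift (tool axes after turn) mm [-33.9  -0.3  -0.3] in present axes [-33.9  -0.3  -0.2]
t 4.775 sub pos mm [-66.1 104.7  14.2] F [-10.7   0.3   5.7] grip 0.99
 turn deg [ 0.19  0.2  89.99]  shift (tool axes after turn) mm [ -95.3  -66.1 -105.8] in present axes [  65.7  -95.3 -106.1]
```

Request:
{"method": "move_arm", "body": {
  "deltas": [
    [-0.015,0,0,0,0,0,1],
    [-0.01,0,-0.03,0,0,0,1],
    [0,0,-0.04,0,0,0,1],
    [0,0,-0.04,0,0,0,0.2],
    [0,0,0,0,0,10,0.2],
    [0,0,0,0,0,10,0.2],
    [0,0,0,0,0,10,0.2],
    [0,0,0,0,0,10,0.2],
    [0,0,0,0,0,10,0.2],
    [0,0,0,0,0,10,0.2]
  ]
}}

```text
clock: 6.02
position: [0.4393, -0.0423, 0.1249]
ee_rot: [0.924, -0.382, 0.001, -0.0]
ft_force: [0.3, 0.6, -0.6]
grip_width: 0.6
```

Request:
{"method": "move_arm", "body": {
  "deltas": [
    [0,0,0,0,0,10,0.2],
    [0,0,0,0,0,10,0.2],
    [0,0,0,0,0,10,0.2],
    [0,0,0,0,0,0,0.2]
  ]
}}

```text
clock: 6.52
position: [0.4386, -0.0488, 0.1157]
ee_rot: [0.881, -0.473, -0.008, 0.006]
ft_force: [0.5, 0.7, -0.4]
grip_width: 0.601
```

```bash
python3 -c "
from h import *
o=manip.get_obs();print(o['joint_pos'].round(2))
to([-.0,.195,.12],-np.pi/2)
shot('top','t4')
a=cv2.imread('pics/t4.png')[160:275,230:410]
cv2.imwrite('pics/t4c.png',cv2.resize(a,None,fx=4.4,fy=4.4,interpolation=cv2.INTER_CUBIC))"
```

```text
[ 0.26  0.06 -0.26  2.04  0.02  1.06 -2.57]
t 6.525 sub pos mm [-91.6  98.6 115.7] F [ 0.6  0.5 -0.4] grip 0.6
 turn deg [ 1.14  0.27 18.07]  shift (tool axes after turn) mm [-96.4 -91.6  -4.3] in present axes [ -63.2 -116.9   -6. ]
```

View pics/t4c.png

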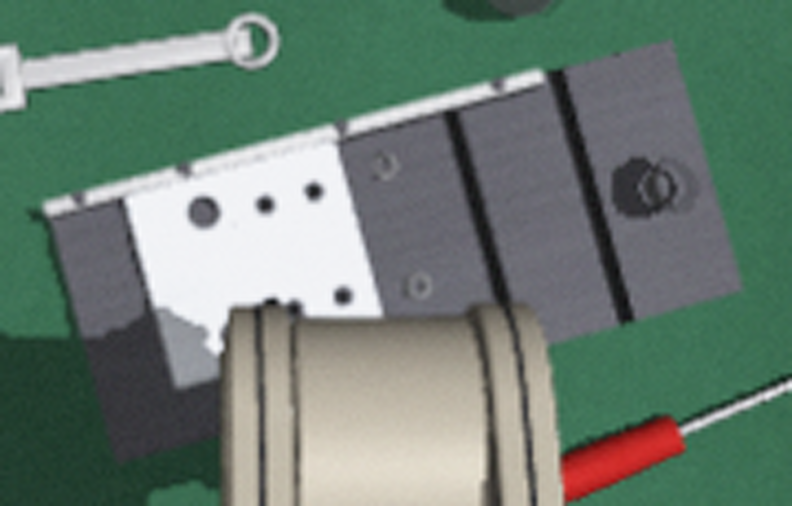

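Request:
{"method": "move_arm", "body": {
  "deltas": [
    [0,0,-0.01,0,0,-10,0.2],
    [0,0,0,0,0,-10,0.2],
    [0,0,0,0,0,-10,0.2],
    [0,0,0,0,0,-10,0.2],
    [0,0,0,0,0,-10,0.2],
    [0,0,0,0,0,-10,0.2],
    [0,0,0,0,0,-10,0.2],
    [0,0,0,0,0,-10,0.2],
    [0,0,0,0,0,-10,0.2],
    [0,0,0,0,0,-10,0.2]
  ]
}}

```text
clock: 7.82
position: [0.4388, -0.0499, 0.1261]
ee_rot: [0.928, 0.372, -0.01, -0.002]
ft_force: [1.0, -0.6, 0.2]
grip_width: 0.599
```

Request:
{"method": "move_arm", "body": {
  "deltas": [
    [0,0,0,0,0,-10,0.2],
    [0,0,0,0,0,-10,0.2],
    [0,0,0,0,0,-10,0.2],
    [0,0,0,0,0,-10,0.2],
    [0,0,0,0,0,-10,0.2],
    [0,0,0,0,0,-10,0.2],
    [0,0,0,0,0,0,0.2]
  ]
}}

```text
clock: 8.7
position: [0.4388, -0.05, 0.1261]
ee_rot: [0.621, 0.784, -0.008, -0.007]
ft_force: [-0.2, 0.9, 0.2]
grip_width: 0.599
```

```bash
python3 -c "
from h import *
o=manip.get_obs();print(o['joint_pos'].round(2))
to([0.002,.188,.1],np.pi/2)"
```

```text
[ 0.35  0.06 -0.35  2.02  0.03  1.09  0.22]
t 8.7 sub pos mm [-91.7  97.5 126.1] F [0.  1.  0.2] grip 0.6
 turn deg [-1.15 -0.08 -2.15]  shift (tool axes after turn) mm [90.5 93.7 26.1] in present axes [94.  90.7 24.3]
```

Request:
{"method": "move_arm", "body": {
  "deltas": [
    [0,0,0,-1.15,0,-2.15,0.2],
    [0.03,0.031,0.005,0,0,0,0.2],
    [0.03,0.031,0.005,0,0,0,0.2],
    [0.031,0.031,0.005,0,0,0,0.2],
    [0,0,0.01,0,0,0,0.2],
    [0,0,0,0,0,0,0.2]
  ]
}}

```text
clock: 9.45
position: [0.5033, 0.0621, 0.1001]
ee_rot: [0.607, 0.795, -0.0, -0.002]
ft_force: [-0.3, -0.5, -0.1]
grip_width: 0.598
```

```bash
python3 -c "
from h import *
to([0.002,.188,.0265],np.pi/2)
shot('scene','s5');shot('top','t5');shot('wrist','w5')
a=cv2.imread('pics/s5.png')[120:290,140:360]
cv2.imwrite('pics/s5c.png',cv2.resize(a,None,fx=3.5,fy=3.5,interpolation=cv2.INTER_CUBIC))
a=cv2.imread('pics/t5.png')[160:275,230:410]
cv2.imwrite('pics/t5c.png',cv2.resize(a,None,fx=4.4,fy=4.4,interpolation=cv2.INTER_CUBIC))"
```

```text
t 9.45 sub pos mm [  0.3 188.4 100.1] F [-0.5 -0.4 -0.1] grip 0.6
 turn deg [-0.15 -0.11 -0.1 ]  shift (tool axes after turn) mm [-0.4  1.7 73.6] in present axes [-0.6  1.9 73.6]
```

View pics/s5c.png

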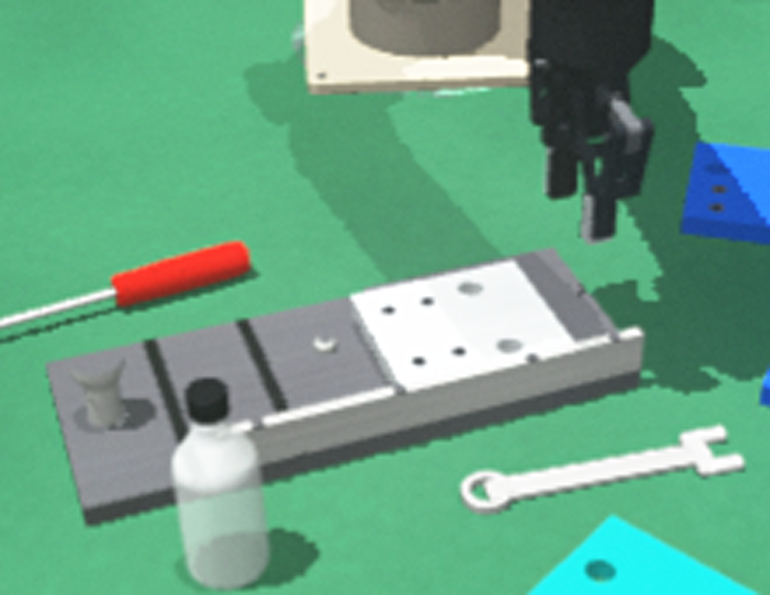

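View pics/t5c.png

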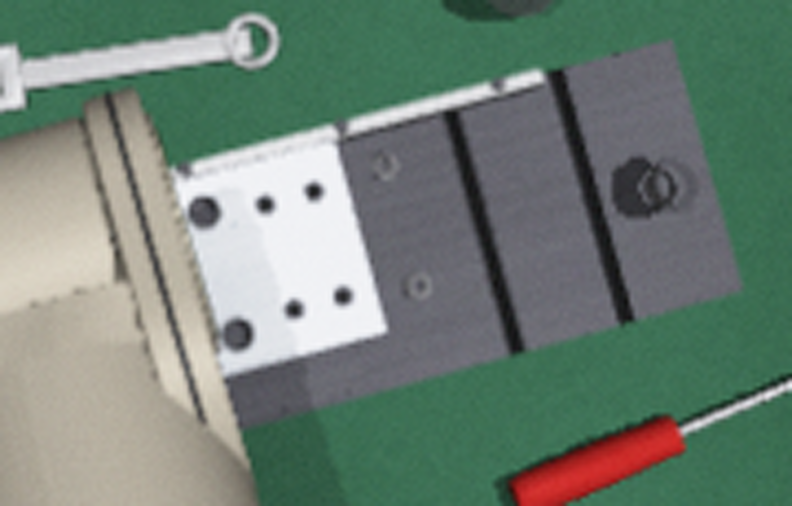

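View pics/w5.png

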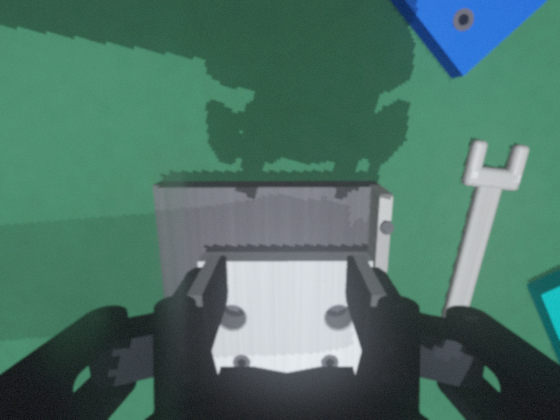

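The plate is flush with the fence, with holes at (204,212) and (237,335) and right corners at (340,140) and (386,332). I'll compute its pose before descending.

```bash
python3 -c "
from h import *
f=lambda l:np.array(l,float)/4.4+[230,160]-0.39
P=w('top',f([(204,212),(237,335),(340,140),(386,332)]),.039)
print((w2s(P)*1e3).round(1))
print((w2s(w('top',f([(386,165),(420,286)]),.0225))*1e3).round(1))
"
```

```text
[[ 35.2 126.3  39. ]
 [-35.  126.4  39. ]
 [ 54.3  43.2  39. ]
 [-54.8  46.7  39. ]]
[[ 35.3  20.2  22.5]
 [-35.3  19.9  22.5]]
```

```bash
python3 -c "
from h import *
for z in (.1,.105,.11): print(z,[((px('scene',[s2w([.0003+.028,.188+e,z])])-[140,120])*3.5).round(0).tolist() for e in(-.011,.011)],((px('scene',[s2w([.0003-.030,.188-.011,z])])-[140,120])*3.5).round(0).tolist())
"
```

```text
0.1 [[[578.0, 245.0]], [[609.0, 238.0]]] [[542.0, 200.0]]
0.105 [[[578.0, 238.0]], [[609.0, 231.0]]] [[542.0, 194.0]]
0.11 [[[579.0, 232.0]], [[610.0, 225.0]]] [[542.0, 187.0]]
```

Request:
{"method": "move_arm", "body": {
  "deltas": [
    [0,0.002,0.035,0,0,0,0.2],
    [0,0,0.03,0,0,0,0.2],
    [0,0,0.011,0,0,0,0.2],
    [0,0,0,0,0,0,0.2]
  ]
}}

```text
clock: 10.1
position: [0.5059, 0.063, 0.0251]
ee_rot: [0.606, 0.796, -0.0, -0.001]
ft_force: [-0.2, 0.7, 0.1]
grip_width: 0.596
```

```bash
python3 -c "
from h import *
to([0.003,.18,.024],np.pi/2)"
```

```text
t 10.1 sub pos mm [  3.  188.6  25.1] F [-0.   0.7  0.1] grip 0.6
 turn deg [-0.08 -0.08  0.03]  shift (tool axes after turn) mm [-8.6 -0.   1.1] in present axes [-8.6 -0.   1.1]
```

Request:
{"method": "move_arm", "body": {
  "deltas": [
    [-0.008,0,0.001,0,0,0,0.2],
    [-0.004,0,0,0,0,0,0.2],
    [-0.004,0.0003,0,0,0,0,0.2],
    [-0.005,0.0004,0,0,0,0,0.2],
    [-0.005,0.0004,0,0,0,0,0.2],
    [-0.005,0.0004,0,0,0,0,0.2],
    [-0.005,0.0004,0,0,0,0,0.2],
    [-0.005,0.0004,0,0,0,0,0.2],
    [-0.005,0.0004,0,0,0,0,0.2],
    [-0.004,0.0003,0,0,0,0,0.2]
  ]
}}

```text
clock: 11.35
position: [0.5223, 0.0156, 0.0237]
ee_rot: [0.605, 0.796, -0.0, -0.001]
ft_force: [-1.0, 2.2, 1.0]
grip_width: 0.595
```

```bash
cat > look.py <<'E'
from h import *
import sys
t=sys.argv[1]
to([0.005,.07,.024],np.pi/2)
shot('scene','s'+t);shot('top','t'+t)
a=cv2.imread(f'pics/s{t}.png')[150:290,140:330]
b=cv2.imread(f'pics/t{t}.png')[160:275,230:410]
cv2.imwrite(f'pics/s{t}c.png',cv2.resize(a,None,fx=4,fy=4,interpolation=cv2.INTER_CUBIC))
cv2.imwrite(f'pics/t{t}c.png',cv2.resize(b,None,fx=4.4,fy=4.4,interpolation=cv2.INTER_CUBIC))
E
python3 look.py 6
```

```text
t 11.35 sub pos mm [  6.2 138.6  23.7] F [-0.4  2.4  1. ] grip 0.59
 turn deg [-0.06 -0.08  0.07]  shift (tool axes after turn) mm [-68.6  -1.2  -0.3] in present axes [-68.6  -1.3  -0.3]
```

View pics/s6c.png

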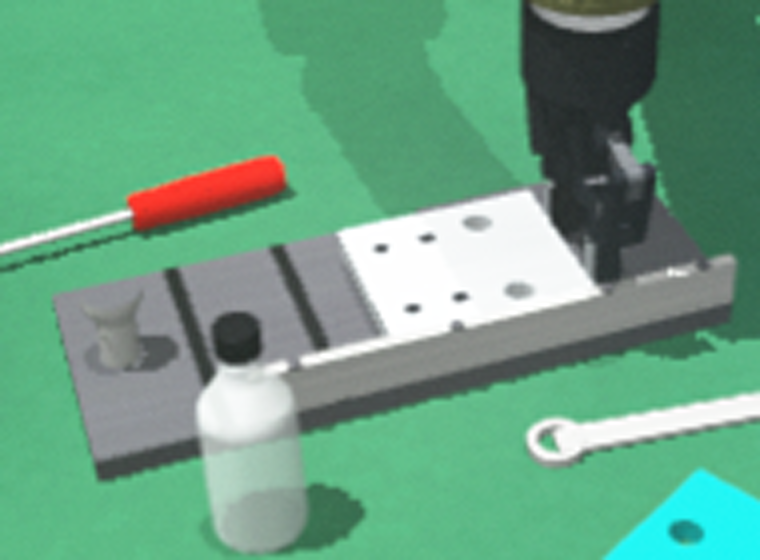

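View pics/t6c.png

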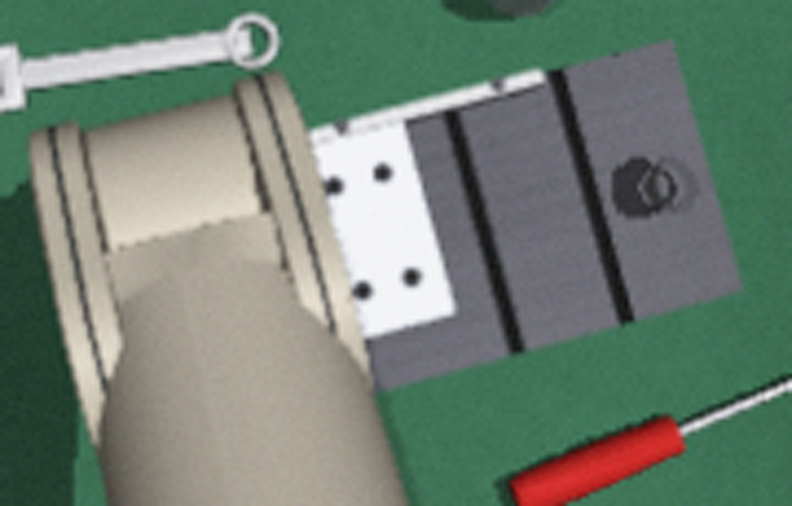

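The plate is still flush with the fence and square, pushing at 2.4 N. I'll go on.

Request:
{"method": "move_arm", "body": {
  "deltas": [
    [-0.005,0.0003,0,0,0,0,0.2],
    [-0.005,0.0003,0,0,0,0,0.2],
    [-0.005,0.0003,0,0,0,0,0.2],
    [-0.005,0.0003,0,0,0,0,0.2],
    [-0.005,0.0003,0,0,0,0,0.2],
    [-0.005,0.0003,0,0,0,0,0.2],
    [-0.005,0.0003,0,0,0,0,0.2],
    [-0.005,0.0003,0,0,0,0,0.2],
    [-0.005,0.0003,0,0,0,0,0.2],
    [0,0,0,0,0,0,0.2]
  ]
}}

```text
clock: 12.7
position: [0.5372, -0.0275, 0.0239]
ee_rot: [0.606, 0.796, 0.0, -0.0]
ft_force: [-0.1, 0.1, 0.1]
grip_width: 0.602
```

```bash
python3 look.py 7
```

```text
t 12.7 sub pos mm [ 9.2 93.  23.9] F [-0.1  0.1  0.1] grip 0.6
 turn deg [-0.02 -0.04  0.03]  shift (tool axes after turn) mm [-23.   -4.2  -0.1] in present axes [-23.   -4.2  -0.2]
```

View pics/s7c.png

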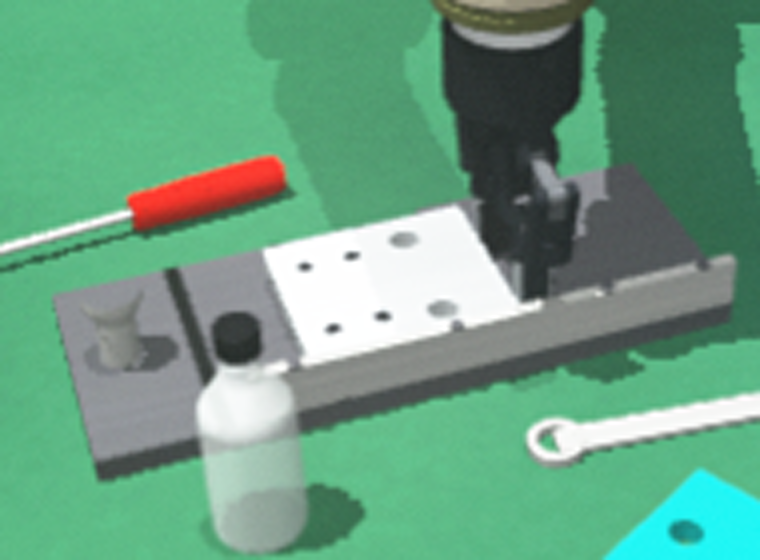

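View pics/t7c.png

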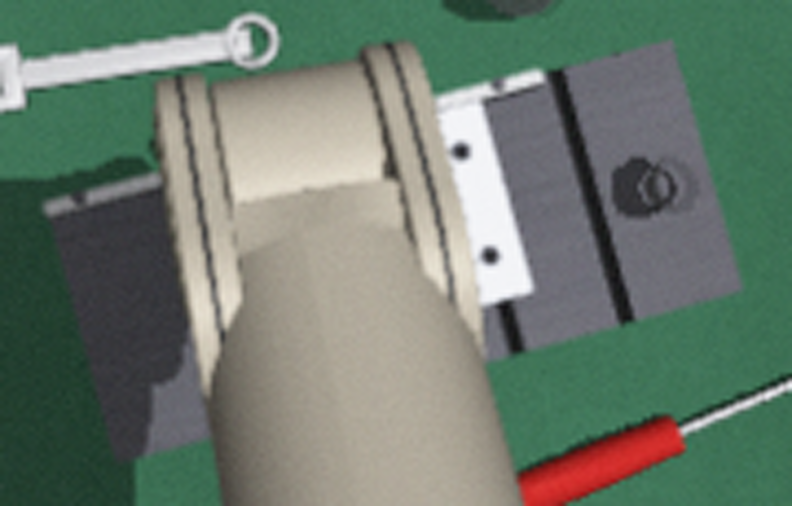

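The plate is still against the fence with about 22 mm left. I'll continue slowly.

Request:
{"method": "move_arm", "body": {
  "deltas": [
    [-0.003,0,0,0,0,0,0.2],
    [-0.003,0,0,0,0,0,0.2],
    [-0.003,0,0,0,0,0,0.2],
    [-0.003,0,0,0,0,0,0.2],
    [-0.003,0,0,0,0,0,0.2],
    [-0.002,0,0,0,0,0,0.2],
    [-0.002,0,0,0,0,0,0.2],
    [0,0,0,0,0,0,0.2]
  ]
}}

```text
clock: 13.8
position: [0.5419, -0.0455, 0.0237]
ee_rot: [0.606, 0.796, -0.0, -0.001]
ft_force: [-0.1, -0.1, -0.6]
grip_width: 0.599
```

```bash
python3 look.py 8
```

```text
t 13.8 sub pos mm [ 8.9 74.4 23.7] F [-0.2 -0.1 -0.6] grip 0.6
 turn deg [-0.05 -0.06  0.05]  shift (tool axes after turn) mm [-4.4 -3.9 -0.3] in present axes [-4.4 -3.9 -0.3]
```

View pics/s8c.png

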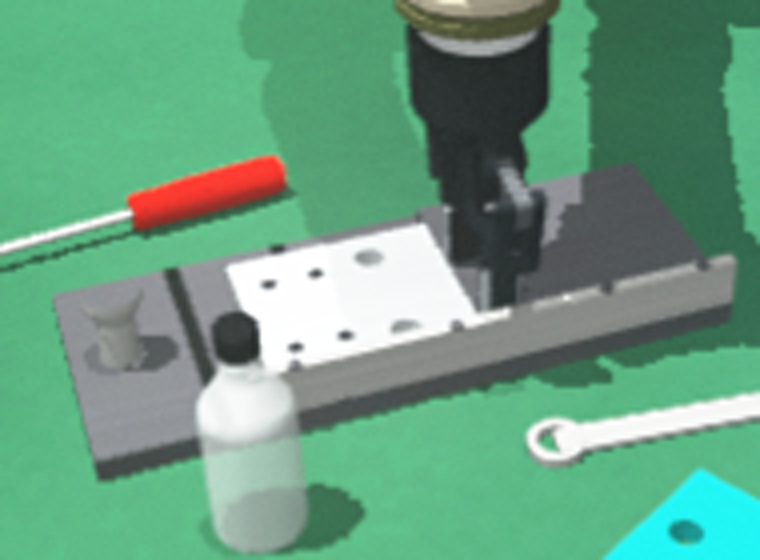

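Request:
{"method": "move_arm", "body": {
  "deltas": [
    [-0.0015,0,0,0,0,0,0.2],
    [-0.001,0,0,0,0,0,0.2],
    [-0.001,0,0,0,0,0,0.2],
    [0,0,0,0,0,0,0.2]
  ]
}}

```text
clock: 14.4
position: [0.5428, -0.0484, 0.0237]
ee_rot: [0.605, 0.796, 0.0, -0.001]
ft_force: [-0.3, 0.8, -0.3]
grip_width: 0.595
```

```bash
python3 look.py 9
```

```text
t 14.4 sub pos mm [ 9.  71.3 23.7] F [-0.   0.8 -0.3] grip 0.59
 turn deg [-0.06 -0.08  0.08]  shift (tool axes after turn) mm [-1.3 -4.  -0.3] in present axes [-1.3 -4.  -0.3]
```

View pics/s9c.png

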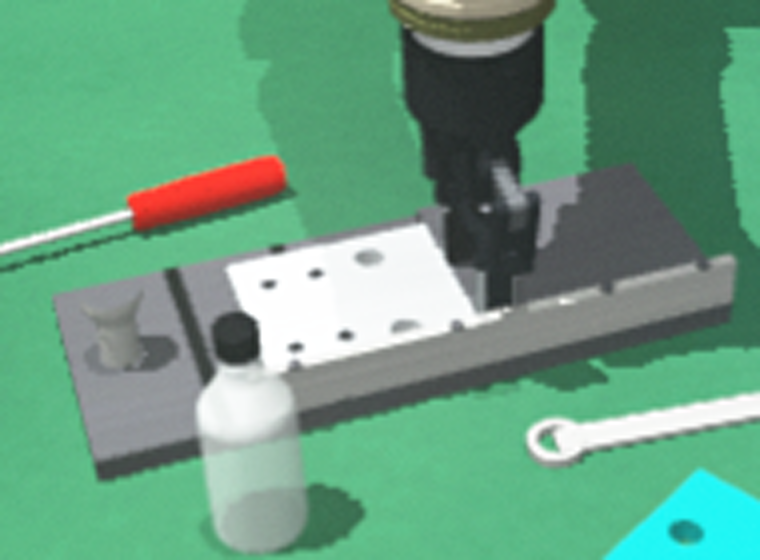

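The plate hasn't moved since the last picture. I'll check its corners (near-right (228,266), near-left (425,225)) against the seated and raised cases, and against depth.

```bash
python3 - <<'E'
from h import *
print('seated',((px('scene',[s2w([-.055,-.06,.031]),s2w([-.055,.06,.031])])-[140,150])*4).round())
print('dy+2',((px('scene',[s2w([-.055,-.058,.031]),s2w([-.055,.062,.031])])-[140,150])*4).round())
print('tilted',((px('scene',[s2w([-.055,-.058,.031]),s2w([-.055,.062,.042])])-[140,150])*4).round())
c=viewer.calibration('scene'); d=np.load('pics/s9.npy'); K=np.array([[c['fx'],0,c['cx']],[0,c['fy'],c['cy']],[0,0,1]])
v,u=np.mgrid[150:290,140:330]; q=cv2.undistortPoints(np.c_[u.ravel(),v.ravel()].astype(float).reshape(-1,1,2),K,c['dist']).reshape(-1,2)
z=d[v.ravel(),u.ravel()]; P=w2s((np.c_[q,np.ones(len(q))]*z[:,None]-c['t'])@c['R'])*1e3
for y0 in range(-150,200,15):
    m=(abs(P[:,0]+5)<18)&(abs(P[:,1]-y0)<7.5)&(z>0)
    if m.sum()>3: print(y0,m.sum(),np.median(P[m,2]).round(1))
E
```

```text
seated [[226. 264.]
 [421. 221.]]
dy+2 [[229. 264.]
 [424. 221.]]
tilted [[229. 264.]
 [424. 206.]]
-150 80 14.7
-135 145 26.6
-120 112 16.2
-105 71 14.9
-90 66 15.0
-75 9 15.0
-60 28 30.3
-45 66 30.6
-30 64 31.0
-15 64 30.7
0 64 30.8
15 63 30.7
30 95 31.7
45 80 31.3
60 178 60.0
75 51 30.5
105 20 22.3
120 49 22.8
135 54 22.9
150 57 22.9
165 50 23.0
180 49 22.8
195 54 22.6
```

It is seated flat: the top is at about 31 mm across the whole plate, with the bed at 15 and the ledge at 23. I'll back off, lift, and move clear.

Request:
{"method": "move_arm", "body": {
  "deltas": [
    [0.01,-0.001,0,0,0,0,0.2],
    [0.02,-0.002,0,0,0,0,0.2],
    [0.02,0,-0.02,0,0,0,0.2],
    [0.01,0,-0.05,0,0,0,0.2],
    [0.02,-0.02,-0.05,0,0,0,0.2],
    [0.04,-0.02,-0.03,0,0,0,0.2],
    [0.04,-0.02,0,0,0,0,0.2],
    [0.04,0,0,0,0,0,0.2],
    [0.02,0,0,0,0,0,0.2],
    [0,0,0,0,0,0,0.2]
  ]
}}

```text
clock: 15.75
position: [0.4223, 0.1488, 0.1741]
ee_rot: [0.604, 0.797, 0.0, -0.001]
ft_force: [-0.1, -0.4, 0.1]
grip_width: 0.602
```

```bash
python3 look.py 10
```

```text
t 15.75 sub pos mm [-54.8 293.5 174.1] F [-0.2 -0.3  0.1] grip 0.6
 turn deg [-0.04 -0.06  0.32]  shift (tool axes after turn) mm [-223.5   59.8  150.1] in present axes [-224.    58.6  149.8]
```

View pics/s10c.png

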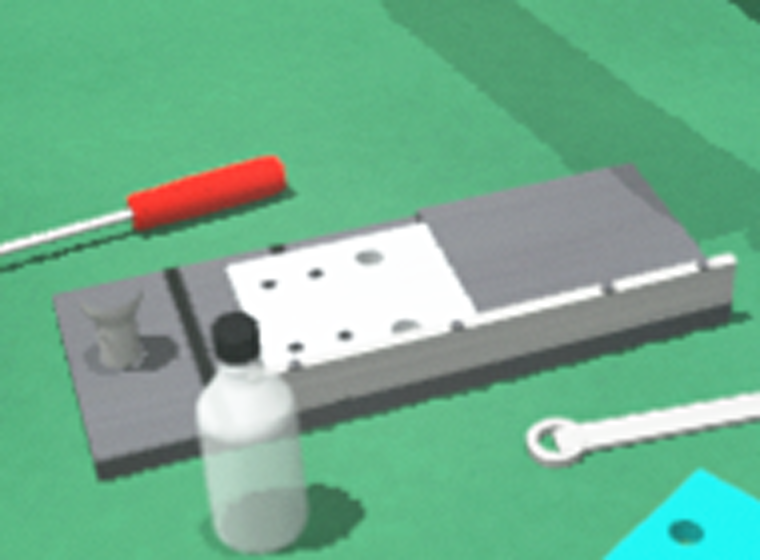

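View pics/t10c.png

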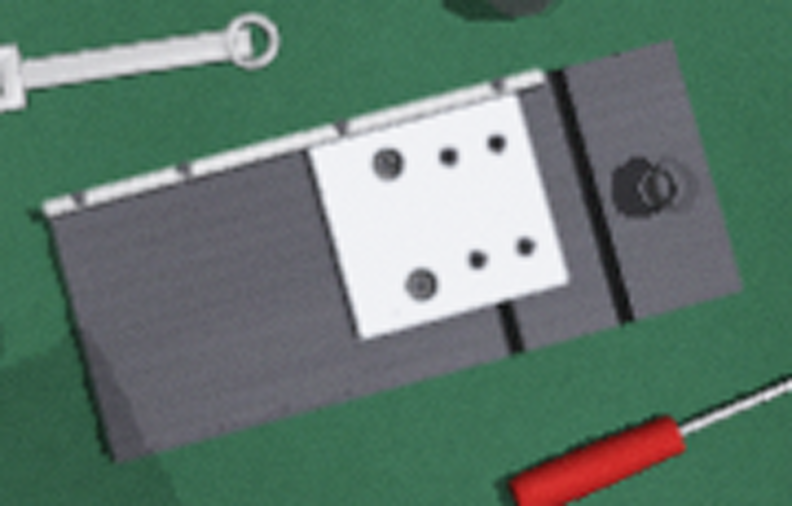

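The pins show inside both holes at (388,163) and (421,285). The plate is flush with the fence and flat. The collet, bottle, wrench and driver are at their original pixels, and the arm is clear.

```bash
python3 - <<'E'
from h import *
c=viewer.calibration('scene'); d=np.load('pics/s10.npy'); K=np.array([[c['fx'],0,c['cx']],[0,c['fy'],c['cy']],[0,0,1]])
v,u=np.mgrid[150:290,140:330]; q=cv2.undistortPoints(np.c_[u.ravel(),v.ravel()].astype(float).reshape(-1,1,2),K,c['dist']).reshape(-1,2)
z=d[v.ravel(),u.ravel()]; P=w2s((np.c_[q,np.ones(len(q))]*z[:,None]-c['t'])@c['R'])*1e3
print([[np.median(P[(abs(P[:,0]-x)<10)&(abs(P[:,1]-y)<10),2]).round(1) for y in(-45,0,45)] for x in(-42,0,42)])
print(manip.hand_in())
E
```

```text
[[np.float64(31.0), np.float64(31.1), np.float64(30.7)], [np.float64(30.7), np.float64(30.9), np.float64(31.1)], [np.float64(31.1), np.float64(30.8), np.float64(31.0)]]
the job is handed in; nothing more can be done
None
```

The tool plate is seated over both pins and lies flat on the bed. I pushed it square against the fence with the open fingertips, then slid it along the fence from its left side until it dropped, never lifting it. I handed the job in at about 16 s.

- **Seating:** Depth readings put the plate's top at 30.7–31.1 mm at nine spots, against 31 mm expected. Both pins are visible in the holes.
- **Bystanders:** The collet, oil bottle, wrench and screwdriver are where they were in the first picture.
- **Forces:** The highest wrist reading I saw was about 12 N, when the plate met the fence.
- **Arm:** It finished up and clear, touching nothing. One wrist turn ran into the last joint's range and stopped short, so I turned the other way. It touched nothing.

No check failed or disagreed.

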